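Pack the stain-remover crate and hold the tag reader over it

ROBOT

A 6-joint arm with a two-finger parallel gripper is mounted at the origin on the work surface. World frame = base frame: x ahead of the robot, y to its left, z up, the work surface at z = 0. Lengths are in m, angles in rad, forces in N, time in s.
With the tool pointing down it reaches from about 0.425 to 0.95 m from the base axis. Payload 3.5 kg.
Tool frame: the origin (TCP) lies midway between the tips of the shut fingers; the grasp point (between the pads) lies ctrl.hold_point_z behind it (ctrl.hold_point_z is the distance from the TCP to the grasp point, in m); x points along the fingers, y is the direction in which the jaws open and shut, and the axes are right-handed (so a half turn about x gives the same grasp; the last joint's range is limited). The gripper opens to 85 mm and grips with 20 to 120 N. Pads are 22 mm wide; open, the fingers measure 114 mm over their backs; the gripper's body (76 mm by 85 mm) begins 54 mm behind the grasp point. The pads swing forward as they close: fully open they stand 13 mm farther back than shut.
Start: joints at [-1.497, 0.286, 1.577, -0, 1.279, -0.15], TCP at [0.15, -0.658, 0.193] pointing down, gripper open.
Joint ranges: [-2.77, 2.77], [-0.9, 2.22], [0.21, 2.48], [-1.53, 4.67], [0.24, 2.81], [-2.84, 2.84]. Speed limits (rad/s): [2.79, 2.79, 3.14, 3.14, 3.14, 3.14].

INTERFACE

Orientations are given as a unit quaternion [x, y, z, w].
In Python, from cell import ctrl gives the robot as it stands. The module is installed in compiled form; this text tells all that it offers.
- The arm moves only by the tool apply_moves, never from a script. Its argument "deltas" is one flat list of numbers, 5 for each row, row after row: the shift along the tool's x, y, z in cm, then the turn about the tool's x in rad, then the finger opening in cm, from 0 to 8.54. In form: [tx, ty, tz, roll, grip, tx, ty, tz, roll, grip, ...]. A call has 1 to 5 rows; each row is the pose to reach, as a shift and turn from the pose commanded when the call began, along the tool's axes at that moment; what a row does not reach only later rows make up. A row lasts 1/12 s, in which the tool goes at most 41.7 mm and 7.16 degrees, less where a joint would pass 70% of its speed; a pose out of reach is approached as far as the arm can. A call with a gripper value outside its range is refused whole. The fingers move at their own pace and stop on an object; the grip force is fixed at half the most. Time passes only in rows, so rows that repeat a pose let the fingers close. It gives the time, the measured TCP pose, the force and the opening at its end, in the units of the state.
- ctrl.read_state(): the state, without advancing time (a new reading comes with each control period).
- ctrl.snapshot(name): name is "scene" or "top" or "wrist"; returns a dict with "frame" (420x560x3 uint8, red, green, blue), "vertical_fov" (degrees; the focal length in pixels is half the picture's height over the tangent of half this angle, whatever the lens; pixels are square), "cx", "cy" (the principal point, pixels), "eye" and "orientation" of the camera in the world; the wrist camera has in their place "tool_from_camera" (4x4, takes a point from camera to tool coordinates, whose origin is the TCP and whose axes are the tool frame's). Camera axes: x right, y down, z forward; pixel columns grow to the right and rows downward; lengths in m; the calibration is good to about 2 mm. A picture is of the moment at which its call begins: read the wrist's pose just before it. There is no depth.
- ctrl.finish_job(): hands the job in, once; it reports no verdict.
The state is a dict: "clock": time; "joint_positions": joint angles; "joint_vel": joint speeds; "effort": joint torques, N m; "position": TCP position; "orientation": TCP orientation; "wrist_force": force on the tool from outside, world axes, zero at the start; "wrist_torque": the same for the moment, N m; "width": finger opening in m.
Only numpy, scipy, OpenCV 4.12 (cv2) and the standard library are available. Lean on these libraries where they do the work, as an engineer would, in place of code of your own. Each camera call takes 0.05 s, during which the arm holds its last target. There are 200 camera calls.

TASK

Book in this crate of stain-remover bottles: stand the two loose bottles upright in the crate's two free cells, one in each, setting them down rather than dropping them. Then draw the handheld tag reader out of its stand, turn it level with its reading window facing down, and hold it still with the window over the middle of the crate, about 10 cm above the bottle caps and clear of everything in the crate. Finish while still holding it there; leave the bottles already in the crate and the other things on the bench in place.

Things in the scene. Friction and masses are not known exactly. Their poses are not given: they have to be found in the camera images.
- bottle_a: One of the two loose bottles to be packed, standing on the bench: upright white plastic bottle, paper label; round body 50 mm diameter up to 92 mm, shoulder narrowing to 112 mm, then a straight round neck and cap 28 mm in diameter up to its top at 155 mm; about 0.2 kg. Origin: centre of its underside, z up along the bottle.
- bottle_b: The other loose bottle to be packed, identical to bottle_a: upright white plastic bottle, paper label; round body 50 mm diameter up to 92 mm, shoulder narrowing to 112 mm, then a straight round neck and cap 28 mm in diameter up to its top at 155 mm; about 0.2 kg. Origin: centre of its underside, z up along the bottle.
- crate: Fixed open grey plastic crate, 141 x 141 mm outside, 75 mm high, walls, floor and dividers 5 mm thick; 2 x 2 square cells 63 mm wide, centred at x = +-34, y = +-34 mm in the crate's frame. Two cells already hold bottles. Origin: centre of its underside, z up, x and y along its walls.
- mat_a: Thin round cork mat (54 mm across, under 1 mm thick, not an obstacle) on the floor of one free cell. Origin: centre of that cell's floor, 5 mm above the bench.
- mat_b: The same mat in the other free cell. Origin: centre of that cell's floor, 5 mm above the bench.
- stock_a: Bottle already in a cell of the crate, same shape and size as bottle_a, top 160 mm above the bench; leave it. Origin: centre of its underside.
- stock_b: Second bottle already in a cell of the crate, same shape and size; leave it. Origin: centre of its underside.
- reader: Handheld tag reader, a loose stick 165 mm long, 0.15 kg, nose down in the stand. Origin: centre of its nose end; z runs from nose to handle end, leaning 35 degrees from vertical at the start. Black nose z 0 to 60 mm, 40 wide (y), 30 thick (x); grey handle z 60 to 165 mm, 28 wide (y), 24 thick (x). Centre of mass about z = 70 mm. Drawn out along its +z by over 50 mm.
- reader_grip (a point): Point on the reader's axis inside the handle, z = 125 mm from its nose end: a good place to pinch it across its 28 mm width (y). Axes as the reader's.
- reader_window (a point): Centre of the reading window, on the nose's -x face (the underside of the leaning reader) at x = -15, y = 0, z = 27 mm in the reader's frame. Axes as the reader's: its +x points straight up when the reader is level with its window down.
- stand: Fixed steel reader stand: base plate 130 x 95 x 8 mm with a tilted pocket 33 x 43 mm inside, 50 mm deep, walls 4 mm, holding the reader's nose with 3 mm of play; highest edge 86 mm above the bench. Origin: on the bench under the stand, z up; the pocket leans 35 degrees from vertical towards the stand's -x (roughly to the robot).
- jar: Bystander: squat white jar, 62 mm diameter, 75 mm high. Origin: centre of its underside.
- tin: Bystander: low bare metal tin, 60 mm diameter, 50 mm high. Origin: centre of its underside.
- tape: Bystander: roll of brown tape lying flat, 60 mm diameter, 24 mm high. Origin: centre of its underside.
- cup: Bystander: white measuring cup, 72 mm across the rim, 85 mm high. Origin: centre of its underside.
- brush: Bystander: wooden spotting brush 200 mm long, lying on the bench. Origin: under its middle.
Not all that is in view belongs to the job. Leave any yellow look-alike of the bottle_b alone. What is shaped like the crate but yellow is not meant.

How it is judged:
On the way, in this order (a step that is already met when the one before it is completed fails the run):
1. both loose bottles stand upright in the two free cells, one in each, let go ((((horizontal distance between bottle_a and mat_a below 0.016 m and z of bottle_a in the frame of crate below 0.012 m and angle between bottle_a's own z axis and vertical below 0.17 rad) and (horizontal distance between bottle_b and mat_b below 0.016 m and z of bottle_b in the frame of crate below 0.012 m and angle between bottle_b's own z axis and vertical below 0.17 rad)) or ((horizontal distance between bottle_a and mat_b below 0.016 m and z of bottle_a in the frame of crate below 0.012 m and angle between bottle_a's own z axis and vertical below 0.17 rad) and (horizontal distance between bottle_b and mat_a below 0.016 m and z of bottle_b in the frame of crate below 0.012 m and angle between bottle_b's own z axis and vertical below 0.17 rad))) and contact force between the fingers and bottle_a below 0.1 N and contact force between the fingers and bottle_b below 0.1 N and linear speed of each of bottle_a, bottle_b below 0.03 m/s), for 0.2 s.
2. the reader is drawn out of its stand and held in the fingers (distance between reader and stand above 0.1 m and contact force between reader and stand below 0.1 N and contact force between the fingers and reader above 1 N), for 0.2 s.
At the end, for the whole second after the job is handed in: Both bottles upright (0.17 rad), at rest and let go, within 16 mm of the free cells' centres; earlier bottles still in theirs. Reader gripped, still, touching no stand, crate or bottle, level with window down (0.21 rad), window within 45 mm of crate centre in plan, 4 to 16 cm above the caps (all of step 1 and horizontal distance between each of stock_a, stock_b and crate below 0.07 m and z of each of stock_a, stock_b in the frame of crate below 0.012 m and angle between each of stock_a, stock_b's own z axis and vertical below 0.17 rad and contact force between the fingers and reader above 1 N and contact force between reader and stand below 0.1 N and contact force between reader and crate below 0.1 N and contact force between reader and bottle_a below 0.1 N and contact force between reader and bottle_b below 0.1 N and contact force between reader and stock_a below 0.1 N and contact force between reader and stock_b below 0.1 N and angle between reader's own x axis and vertical below 0.21 rad and horizontal distance between reader_window and crate below 0.045 m and height (world z) of reader_window between 0.2 and 0.32 m and linear speed of reader below 0.04 m/s); the arm keeps its last pose, push and grip.
It fails at once if the jar, tin, tape, cup or brush is pushed more than 3 cm from its place (distance of any of jar, tin, tape, cup, brush from where it was at the start of the episode above 0.03 m).
It fails at once if a bottle that was already in the crate is lifted out or knocked over ((distance of stock_a from where it was at the start of the episode above 0.03 m or angle between stock_a's own z axis and vertical above 0.4 rad) or (distance of stock_b from where it was at the start of the episode above 0.03 m or angle between stock_b's own z axis and vertical above 0.4 rad)).
It fails at once if a loose bottle is tipped over (more than about 35 degrees) (angle between any of bottle_a, bottle_b's own z axis and vertical above 0.6 rad).
It fails at once if a bottle is dropped into the crate: let go over it with its foot more than 25 mm above the crate's underside ((horizontal distance between bottle_a and crate below 0.07 m and z of bottle_a in the frame of crate above 0.025 m and contact force between the fingers and bottle_a below 0.02 N) or (horizontal distance between bottle_b and crate below 0.07 m and z of bottle_b in the frame of crate above 0.025 m and contact force between the fingers and bottle_b below 0.02 N)).
It fails at once if the reader is taken from its stand before both bottles are in the crate (distance between reader and stand above 0.09 m and not ((horizontal distance between bottle_a and crate below 0.075 m and z of bottle_a in the frame of crate below 0.03 m) and (horizontal distance between bottle_b and crate below 0.075 m and z of bottle_b in the frame of crate below 0.03 m))).
It also fails if it takes over 72 s, if anything falls off the work surface, if the arm or the gripper's body presses on something with over 40 N, if the wrist force passes 120 N, or if a joint passes its speed limit or range.

## Working session

There is one attempt and no reset: what is moved stays moved. The work goes in short steps, Python scripts to look and compute and a tool call to move; the robot and the scene stay as the last step left them, time stands still between calls to the robot, and variables do not carry over. Pictures are saved under pics/ and viewed, about 8 in all and at most 12, crops included, and the job is handed in when it is done.

Besides the shell and the picture viewer there is one more tool, called after ">>>" as name(argument=value, ...) on one line, values as JSON. apply_moves: Moves the arm, as the interface text tells. Its arguments: {"type":"object","properties":{"deltas":{"type":"array"}},"required":["deltas"]}

```bash
mkdir -p pics; cat > h.py <<'E'
from cell import ctrl
import numpy as np, cv2, pickle
from scipy.spatial.transform import Rotation as R
np.set_printoptions(precision=4, suppress=True)
def snap(cam, name):
    st=ctrl.read_state(); s=ctrl.snapshot(cam)
    cv2.imwrite(f'pics/{name}.png', s['frame'][:,:,::-1])
    s['st']=st; pickle.dump(s,open(f'pics/{name}.pkl','wb')); return s
def load(name): return pickle.load(open(f'pics/{name}.pkl','rb'))
def cam(s):
    f=s['frame'].shape[0]/2/np.tan(np.radians(s['vertical_fov'])/2)
    if 'eye' in s:
        o=np.array(s['orientation']); M=o if o.shape==(3,3) else R.from_quat(o).as_matrix()
        return f,np.array(s['eye']),M
    T=np.array(s['tool_from_camera']); Q=R.from_quat(s['st']['orientation']).as_matrix()
    return f,np.array(s['st']['position'])+Q@T[:3,3],Q@T[:3,:3]
def ray(s,u,v,z):
    f,e,M=cam(s); d=M@np.array([(u-s['cx'])/f,(v-s['cy'])/f,1]); return e+d*(z-e[2])/d[2]
def proj(s,p):
    f,e,M=cam(s); q=M.T@(np.asarray(p)-e); return np.array([s['cx']+f*q[0]/q[2],s['cy']+f*q[1]/q[2]])
def crop(name,u0,v0,u1,v1,out,k):
    im=cv2.imread(f'pics/{name}.png')[v0:v1,u0:u1]; cv2.imwrite(f'pics/{out}.png',cv2.resize(im,None,fx=k,fy=k,interpolation=cv2.INTER_CUBIC))
E
python3 - <<'E'
from h import *
for c in('scene','top','wrist'):
    s=snap(c,c+'0'); print(c,{k:v for k,v in s.items() if k not in('frame','st')})
a=cv2.imread('pics/scene0.png');b=cv2.imread('pics/top0.png')
print(ctrl.read_state(),ctrl.hold_point_z)
E
```

```text
scene {'vertical_fov': 56.90709087502689, 'cx': 284.17880004934176, 'cy': 210.7111130866491, 'eye': array([0.8436, 0.383 , 0.8564]), 'orientation': array([ 0.3062,  0.9028, -0.2846, -0.101 ])}
top {'vertical_fov': 47.40018648373315, 'cx': 280.8251307645642, 'cy': 206.67638781955407, 'eye': array([ 0.3605, -0.032 ,  1.0687]), 'orientation': array([ 0.7063, -0.7024,  0.0645, -0.0602])}
wrist {'vertical_fov': 70.08332988428253, 'cx': 276.3814364761049, 'cy': 209.50792410826602, 'tool_from_camera': array([[ 0.    , -0.3127,  0.9498, -0.182 ],
       [ 1.    ,  0.0012,  0.0003,  0.    ],
       [-0.0012,  0.9498,  0.3127, -0.082 ],
       [ 0.    ,  0.    ,  0.    ,  1.    ]])}
{'clock': 0.15, 'joint_positions': array([-1.497 ,  0.287 ,  1.5779, -0.    ,  1.2786, -0.15  ]), 'joint_vel': array([ 0.0019, -0.0036, -0.0036, -0.0003, -0.0021, -0.0011]), 'effort': array([ -0.0005, -40.6604, -29.3143,  -0.0002,   0.0039,   0.    ]), 'position': array([ 0.1498, -0.6576,  0.1915]), 'orientation': array([ 0.7027,  0.0796, -0.7027,  0.0783]), 'wrist_force': array([-0.2462, -0.8018, -0.4106]), 'wrist_torque': array([0.0312, 0.0051, 0.0594]), 'width': 0.08509007957436811} 0.0187
```

View pics/top0.png

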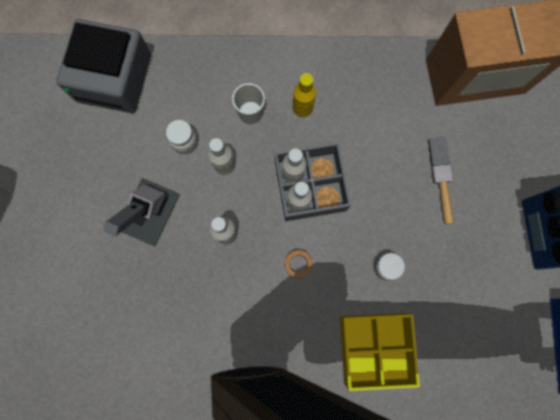

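View pics/scene0.png

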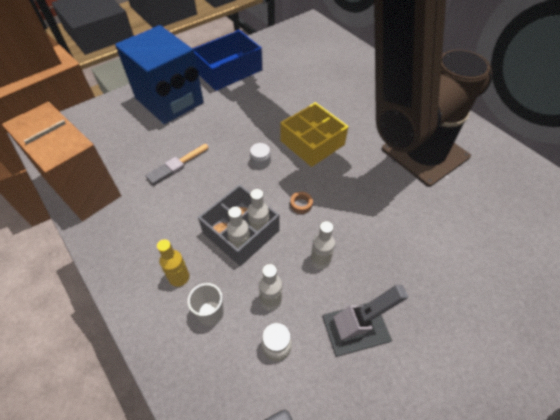

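The top view shows the caps of the loose bottles at (216,146) and (219,224). The grey crate is centred at (312,182) with its free cells (cork mats) on the right, the reader stand is at (147,200), and the yellow decoys are separate. Next I enlarge both views.

```bash
python3 - <<'E'
from h import *
crop('top0',95,90,355,275,'topc',3); crop('scene0',190,175,420,365,'scenec',3)
E
```

```text
(no output)
```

View pics/topc.png

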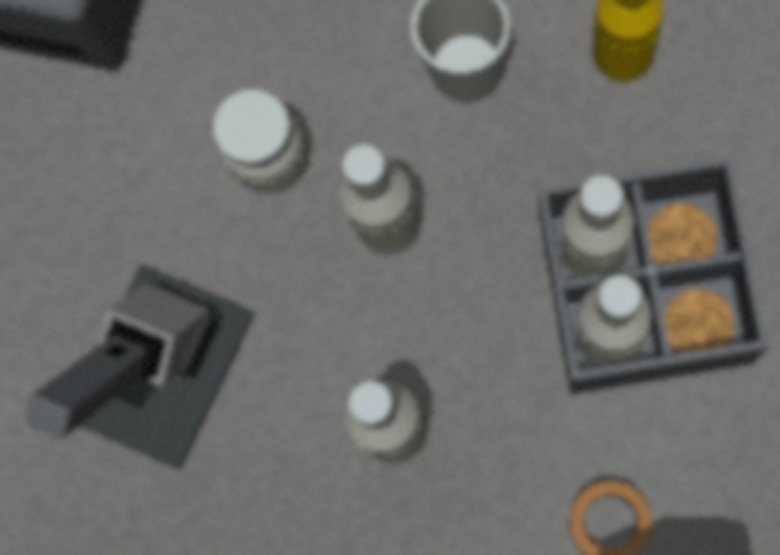

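View pics/scenec.png

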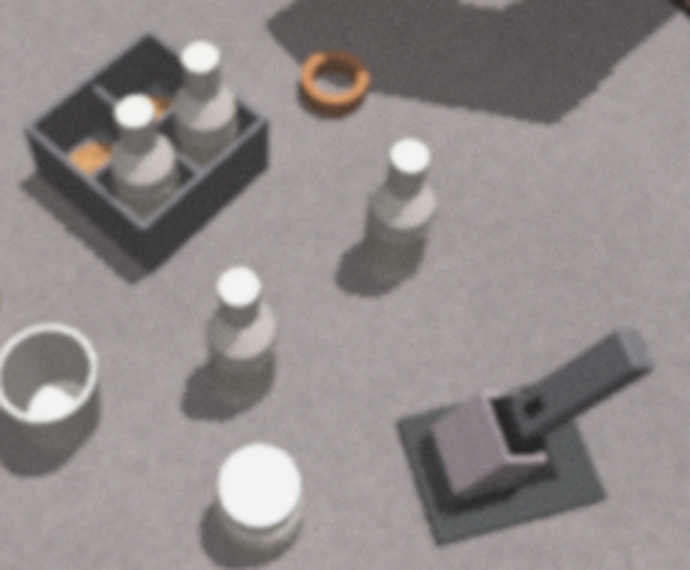

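The crops give the loose caps, stock caps, mats, stand plate corners and the handle end clearly. I triangulate these next.

```bash
cat >> h.py <<'E'
def cr(U,V,u0,v0,k): return (U+.5)/k-.5+u0,(V+.5)/k-.5+v0
def tri(obs):
    A=[];b=[]
    for s,(u,v) in obs:
        f,e,M=cam(s); d=M@np.array([(u-s['cx'])/f,(v-s['cy'])/f,1]); d/=np.linalg.norm(d); P=np.eye(3)-np.outer(d,d); A.append(P); b.append(P@e)
    A=np.vstack(A);b=np.hstack(b); x=np.linalg.lstsq(A,b,rcond=None)[0]; return x,np.linalg.norm(A@x-b)*1000
E
python3 - <<'E'
from h import *
T=load('top0');S=load('scene0')
t=lambda U,V:cr(U,V,95,90,3)
s=lambda U,V:cr(U,V,190,175,3)
for n,a,b,z in [('far',(363,164),(239,287),.155),('near',(370,402),(409,157),.155),('stk1',(602,198),(135,112),.16),('stk2',(620,297),(200,58),.16)]:
    print(n,'tri',tri([(T,t(*a)),(S,s(*b))]),ray(T,*t(*a),z),ray(S,*s(*b),z))
for p in [(683,234),(699,319)]: print('mat',ray(T,*t(*p),.0055))
for p in [(543,192),(727,168),(763,348),(573,388)]: print('rim',ray(T,*t(*p),.075),ray(T,*t(*p),0))
print('scene rim',[ray(S,*s(*p),.075) for p in [(150,36),(268,122),(143,225),(28,130)]])
for p in [(143,266),(253,315),(182,467)]: print('plateT',ray(T,*t(*p),.008))
for p in [(397,425),(440,543),(605,495)]: print('plateS',ray(S,*s(*p),.008))
print('handle end',tri([(T,t(47,413)),(S,s(634,352))]))
print('jar/cup/tape',[ray(T,*t(*p),z) for p,z in (((252,126),.075),((461,30),.085),((611,520),.024))])
E
```

```text
far tri (array([0.6493, 0.0924, 0.1534]), np.float64(0.9731914154902809)) [0.6483 0.0927 0.155 ] [0.6502 0.0926 0.155 ]
near tri (array([0.4904, 0.0833, 0.1524]), np.float64(1.2707886067925516)) [0.4894 0.0836 0.155 ] [0.4923 0.0837 0.155 ]
stk1 tri (array([ 0.6265, -0.0662,  0.1567]), np.float64(1.6717489616293717)) [ 0.6246 -0.0652  0.16  ] [ 0.6283 -0.065   0.16  ]
stk2 tri (array([ 0.5599, -0.0779,  0.157 ]), np.float64(1.7299307186789303)) [ 0.5583 -0.0769  0.16  ] [ 0.5618 -0.0769  0.16  ]
mat [ 0.6415 -0.1328  0.0055]
mat [ 0.5753 -0.1442  0.0055]
rim [ 0.6535 -0.026   0.075 ] [ 0.6756 -0.0255  0.    ]
rim [ 0.6723 -0.1584  0.075 ] [ 0.6959 -0.1679  0.    ]
rim [ 0.5407 -0.1817  0.075 ] [ 0.5543 -0.193   0.    ]
rim [ 0.5115 -0.048   0.075 ] [ 0.5229 -0.0492  0.    ]
scene rim [array([ 0.5478, -0.1785,  0.075 ]), array([ 0.5213, -0.0457,  0.075 ]), array([ 0.6555, -0.0275,  0.075 ]), array([ 0.6806, -0.1572,  0.075 ])]
plateT [0.6131 0.2769 0.008 ]
plateT [0.5758 0.1921 0.008 ]
plateT [0.4609 0.2397 0.008 ]
plateS [0.5832 0.1955 0.008 ]
plateS [0.6152 0.2789 0.008 ]
plateS [0.4976 0.3267 0.008 ]
handle end (array([0.4801, 0.2861, 0.1648]), np.float64(0.7519241787271128))
jar/cup/tape [array([0.7015, 0.1846, 0.075 ]), array([0.7718, 0.0342, 0.085 ]), array([ 0.4227, -0.0766,  0.024 ])]
```

```bash
cat >> h.py <<'E'
def go(p,az=None,st=None):
    """print delta (cm, tool axes) and roll to bring TCP to p, jaw axis (tool y) to azimuth az deg mod 180"""
    st=st or ctrl.read_state(); M=R.from_quat(st['orientation']).as_matrix(); d=M.T@(np.array(p)-st['position'])*100
    a=np.degrees(np.arctan2(M[1,1],M[0,1])); r=0
    if az is not None: r=-((az-a+90)%180-90)
    print('t',round(st['clock'],2),'pos',st['position'],'y az',round(a,1),'q6',st['joint_positions'],'F',st['wrist_force'],'w',round(st['width'],4)); print('  delta',d,'roll',round(np.radians(r),3))
E
python3 - <<'E'
from h import *
print(R.from_quat(ctrl.read_state()['orientation']).as_matrix())
go([.4904,.0835,.25],-36); go([.4904,.0835,.25],54)
E
```

```text
[[-0.0001  0.2219 -0.9751]
 [ 0.0019 -0.9751 -0.2219]
 [-1.     -0.0019 -0.0003]]
t 0.15 pos [ 0.1498 -0.6576  0.1915] y az -77.2 q6 [-1.497   0.287   1.5779 -0.      1.2786 -0.15  ] F [-0.2462 -0.8018 -0.4106] w 0.0851
  delta [ -5.7141 -64.7107 -49.6592] roll -0.719
t 0.15 pos [ 0.1498 -0.6576  0.1915] y az -77.2 q6 [-1.497   0.287   1.5779 -0.      1.2786 -0.15  ] F [-0.2462 -0.8018 -0.4106] w 0.0851
  delta [ -5.7141 -64.7107 -49.6592] roll 0.852
```

>>> apply_moves(deltas=[-2.6,-7.8,-12,0,8.5,-2.6,-7.8,-12,0,8.5,-2.6,-7.8,-12,0,8.5,-2.6,-7.8,-12,0,8.5,-2.6,-7.8,-12,0,8.5])

```text
clock: 0.57
position: [0.2527, -0.5529, 0.2198]
orientation: [0.703, 0.08, -0.702, 0.081]
wrist_force: [-0.6, -0.5, 0.0]
width: 0.0849
```

>>> apply_moves(deltas=[-2.6,-7.8,-12,0,8.5,-2.6,-7.8,-12,0,8.5,-2.6,-7.8,-12,0,8.5,-2.6,-7.8,-12,0,8.5,-2.6,-7.8,-12,0,8.5])

```text
clock: 0.98
position: [0.3516, -0.4509, 0.2457]
orientation: [0.703, 0.08, -0.702, 0.081]
wrist_force: [-0.1, 0.2, 1.1]
width: 0.0851
```

>>> apply_moves(deltas=[-2.6,-7.8,-12,0,8.5,-2.6,-7.8,-12,0,8.5,-2.6,-7.8,-12,0,8.5,-2.6,-7.8,-12,0,8.5,-2.6,-7.8,-12,0,8.5])

```text
clock: 1.4
position: [0.4509, -0.3489, 0.2713]
orientation: [0.703, 0.08, -0.702, 0.08]
wrist_force: [-0.4, 0.2, -0.0]
width: 0.0851
```

>>> apply_moves(deltas=[0,-13.8,-4.5,0,8.5,0,-13.8,-4.5,0,8.5,0,-13.8,-4.5,0,8.5,0,-13.8,-4.5,0,8.5,0,-13.8,-4.5,0,8.5])

```text
clock: 1.82
position: [0.4616, -0.2039, 0.27]
orientation: [-0.702, -0.08, 0.703, -0.08]
wrist_force: [1.1, -0.0, 0.2]
width: 0.0848
```

>>> apply_moves(deltas=[0,-13.8,-4.5,0,8.5,0,-13.8,-4.5,0,8.5,0,-13.8,-4.5,0,8.5,0,-13.8,-4.5,0,8.5,0,-13.8,-4.5,0,8.5])

```text
clock: 2.23
position: [0.4754, -0.0601, 0.2701]
orientation: [-0.702, -0.08, 0.703, -0.08]
wrist_force: [0.7, -0.1, -0.7]
width: 0.0851
```

>>> apply_moves(deltas=[0,-13.8,-4.5,0,8.5,0,-13.8,-4.5,0,8.5,0,-13.8,-4.5,0,8.5,0,-13.8,-4.5,0,8.5,0,-13.8,-4.5,0,8.5])

```text
clock: 2.65
position: [0.4894, 0.0841, 0.27]
orientation: [-0.702, -0.08, 0.703, -0.08]
wrist_force: [-0.9, -0.7, 0.7]
width: 0.0849
```

>>> apply_moves(deltas=[0,0,0,-0.57,8.5,0,0,0,-0.57,8.5,0,0,0,-0.57,8.5,0,0,0,-0.57,8.5,0,0,0,-0.57,8.5])

```text
clock: 3.07
position: [0.4894, 0.0801, 0.2701]
orientation: [-0.651, -0.274, 0.652, -0.275]
wrist_force: [0.1, -0.0, 0.4]
width: 0.0849
```

>>> apply_moves(deltas=[0,0,0,-0.57,8.5,0,0,0,-0.57,8.5,0,0,0,-0.57,8.5,0,0,0,-0.57,8.5,0,0,0,-0.57,8.5])

```text
clock: 3.48
position: [0.4895, 0.08, 0.2701]
orientation: [-0.548, -0.446, 0.549, -0.447]
wrist_force: [0.2, -0.1, -0.1]
width: 0.0849
```

>>> apply_moves(deltas=[0,0,0,-0.57,8.5,0,0,0,-0.57,8.5,0,0,0,-0.57,8.5,0,0,0,-0.57,8.5,0,0,0,-0.57,8.5])

```text
clock: 3.9
position: [0.4895, 0.08, 0.2701]
orientation: [0.4, 0.582, -0.402, 0.583]
wrist_force: [-0.3, 0.4, 1.2]
width: 0.0853
```

>>> apply_moves(deltas=[0,0,0,-0.57,8.5,0,0,0,-0.57,8.5,0,0,0,-0.57,8.5,0,0,0,-0.57,8.5,0,0,0,-0.57,8.5])

```text
clock: 4.32
position: [0.4894, 0.08, 0.2701]
orientation: [0.22, 0.672, -0.222, 0.672]
wrist_force: [0.5, 0.4, 0.9]
width: 0.0849
```

```bash
python3 - <<'E'
from h import *
s=snap('wrist','w1'); go([.4904,.0835,.118],54)
print(proj(s,[.4904,.0835,.155]))
E
```

```text
t 4.37 pos [0.4894 0.0801 0.2701] y az 53.6 q6 [-0.0416 -0.1691  1.913  -0.0019  1.3983 -0.9769] F [-0.0754 -0.465   0.9373] w 0.085
  delta [15.2102  0.3604 -0.1322] roll -0.007
[278.6036 190.9762]
```

View pics/w1.png

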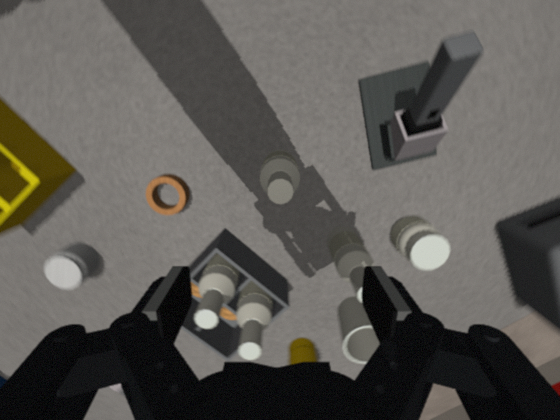

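The loose cap sits at (281,189) against a predicted (279,191), so the localisation agrees to about 2 mm. Descend and grip.

>>> apply_moves(deltas=[5,0.45,-0.15,0,8.5,10,0.45,-0.15,0,8.5,14,0.45,-0.15,0,8.5,15.2,0.45,-0.15,0,8.5,15.2,0.45,-0.15,0,8.5])

```text
clock: 4.78
position: [0.4851, 0.0856, 0.111]
orientation: [0.221, 0.676, -0.225, 0.666]
wrist_force: [-0.5, -0.2, -1.2]
width: 0.0848
```

>>> apply_moves(deltas=[0,0,0,0,5,0,0,0,0,3.5,0,0,0,0,2.5,0,0,0,0,2,0,0,0,0,2])

```text
clock: 5.2
position: [0.4916, 0.0879, 0.1208]
orientation: [0.222, 0.67, -0.221, 0.673]
wrist_force: [0.2, -0.5, -0.9]
width: 0.0254
```

>>> apply_moves(deltas=[0,0,0,0,1,0,0,0,0,1,0,0,0,0,1,0,0,0,0,1,0,0,0,0,1])

```text
clock: 5.62
position: [0.4901, 0.0881, 0.1186]
orientation: [0.222, 0.672, -0.222, 0.671]
wrist_force: [-0.3, -0.1, -0.5]
width: 0.0099
```

```bash
python3 - <<'E'
from h import *
go([.491,.0845,.30],54)
E
```

```text
t 5.62 pos [0.4901 0.0881 0.1186] y az 53.5 q6 [-0.0261 -0.0318  2.0703 -0.      1.1032 -0.9593] F [-0.2587 -0.1327 -0.4504] w 0.0099
  delta [-18.1404  -0.2381   0.2883] roll -0.009
```

```bash
python3 - <<'E'
from h import *
s=snap('scene','s1'); w=snap('wrist','w2')
im=np.hstack([cv2.resize(s['frame'][170:360,190:440],(500,380)),cv2.resize(w['frame'],(300,225)).repeat(1,0).__class__((380,300,3),np.uint8)*0])[:,:,::-1].copy()
im[:225,500:]=cv2.resize(w['frame'],(300,225))[:,:,::-1]
cv2.imwrite('pics/c1.png',im)
E
```

```text
(no output)
```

View pics/c1.png

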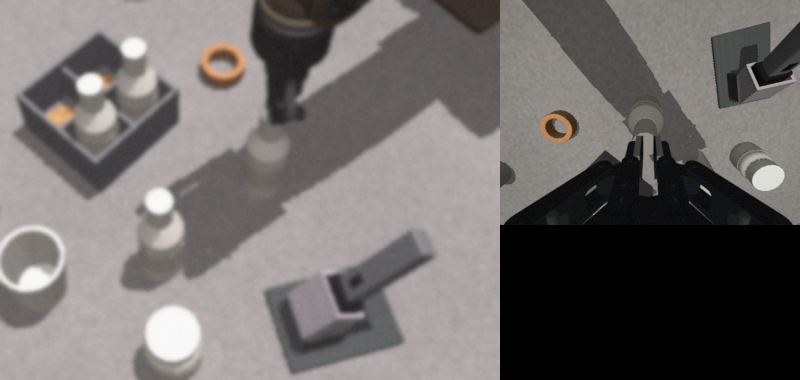

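```bash
python3 - <<'E'
from h import *
w=load('w2'); print(proj(w,w['st']['position']),proj(w,[.491,.0845,.155]),proj(w,[.491,.0845,.0]))
crop('w2',190,150,370,350,'c2a',3); crop('scene0',190,175,420,365,'junk',1); crop('s1',270,170,370,280,'c2b',5)
a=cv2.imread('pics/c2a.png')[:, 100:440];b=cv2.imread('pics/c2b.png')[:,50:450]
h=min(len(a),len(b)); cv2.imwrite('pics/c2.png',np.hstack([a[:h],b[:h]]))
E
```

```text
[274.2646 237.1143] [269.4358 268.5636] [272.7871 194.1054]
```

View pics/c2.png

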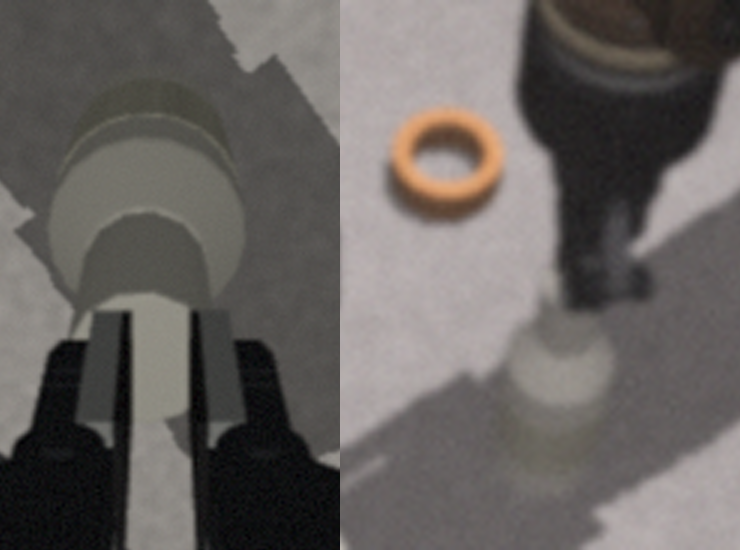

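The left crop shows the closed pads in front of the cap top, so they never reached the neck. The tips sit about 4 cm above where the reported TCP should put them. I check this with projections.

```bash
python3 - <<'E'
from h import *
s=load('s1'); w=load('w2'); p=s['st']['position']; M=R.from_quat(s['st']['orientation']).as_matrix()
for b in (0,.02,.04):
    print(b,'scene',proj(s,p-M[:,0]*b),'wrist -z edge',[proj(w,p+M@np.array([-b,y,-.011])) for y in(-.005,.005)],'+z',proj(w,p+M@np.array([-b,.005,.011])))
for k in ('scene','wrist'): print(k,{a:b for a,b in ctrl.snapshot(k).items() if a!='frame'})
E
```

```text
0 scene [326.4798 236.6766] wrist -z edge [array([266.5125, 221.4857]), array([281.9361, 221.5047])] +z [281.708  252.2346]
0.02 scene [327.3699 231.9061] wrist -z edge [array([265.429 , 233.4488]), array([282.526 , 233.4699])] +z [282.2519 266.9572]
0.04 scene [328.2952 226.9475] wrist -z edge [array([264.0818, 248.3238]), array([283.2595, 248.3474])] +z [282.9225 285.1123]
scene {'vertical_fov': 56.90709087502689, 'cx': 284.17880004934176, 'cy': 210.7111130866491, 'eye': array([0.8436, 0.383 , 0.8564]), 'orientation': array([ 0.3062,  0.9028, -0.2846, -0.101 ])}
wrist {'vertical_fov': 70.08332988428253, 'cx': 276.3814364761049, 'cy': 209.50792410826602, 'tool_from_camera': array([[ 0.0004, -0.3119,  0.9501, -0.182 ],
       [ 1.    ,  0.0013,  0.    ,  0.0014],
       [-0.0012,  0.9501,  0.3119, -0.0789],
       [ 0.    ,  0.    ,  0.    ,  1.    ]])}
```

>>> apply_moves(deltas=[0,0,0,0,8.5,0,0,0,0,8.5,0,0,0,0,8.5,0,0,0,0,8.5,0,0,0,0,8.5])

```text
clock: 6.23
position: [0.4901, 0.088, 0.1186]
orientation: [0.222, 0.671, -0.222, 0.671]
wrist_force: [0.3, -0.2, 0.0]
width: 0.0698
```

>>> apply_moves(deltas=[0,0,0,0,8.5,0,0,0,0,8.5,0,0,0,0,8.5,0,0,0,0,8.5,0,0,0,0,8.5])

```text
clock: 6.65
position: [0.4902, 0.088, 0.1186]
orientation: [0.222, 0.671, -0.222, 0.671]
wrist_force: [-0.0, -0.4, 0.2]
width: 0.0848
```

```bash
python3 - <<'E'
from h import *
s=snap('scene','s2'); w=snap('wrist','w3');t=snap('top','t3')
go([.4905,.0845,.118],54)
crop('s2',270,150,370,270,'a',4); crop('w3',150,100,400,340,'b',2)
a=cv2.imread('pics/a.png');b=cv2.imread('pics/b.png');h=min(len(a),len(b)); c=np.hstack([a[:h,:300],b[:h]]); print(c.shape);cv2.imwrite('pics/c3.png',c)
E
```

```text
t 6.8 pos [0.4901 0.0881 0.1186] y az 53.5 q6 [-0.0262 -0.0319  2.0702 -0.      1.1032 -0.9593] F [-0.8113 -0.9177  0.0083] w 0.0852
  delta [ 0.0647 -0.2647  0.2418] roll -0.009
(480, 800, 3)
```

View pics/c3.png

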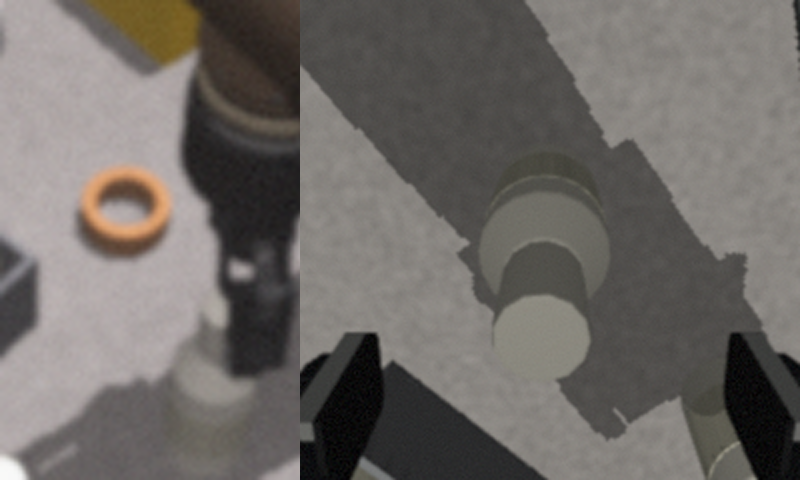

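```bash
python3 - <<'E'
from h import *
s=load('s2'); w=load('w3'); p=s['st']['position']; M=R.from_quat(s['st']['orientation']).as_matrix()
for b in (-.02,0,.013,.03,.05):
    print(b,'scene finger tip y+.0425,+.057',[proj(s,p+M@np.array([-b,y,0])) for y in(.0425,.057,-.0425)],'wrist -z edge',proj(w,p+M@np.array([-b,.0425,-.011])),'+z',proj(w,p+M@np.array([-b,.0425,.011])))
E
python3 -c "
import sys;sys.path.insert(0,'.')
import os;os.chdir('.')
from h import *
crop('t3',170,180,290,290,'a',5); 
crop('s2',300,190,380,270,'b',5)
a=cv2.imread('pics/a.png')[:400,100:500];b=cv2.imread('pics/b.png');cv2.imwrite('pics/c4.png',np.hstack([a,b]))"
```

```text
-0.02 scene finger tip y+.0425,+.057 [array([327.1216, 257.89  ]), array([327.6696, 263.7849]), array([324.1124, 225.5241])] wrist -z edge [334.1495 211.7457] +z [332.3114 240.1251]
0 scene finger tip y+.0425,+.057 [array([328.0334, 253.4865]), array([328.6014, 259.4533]), array([324.9185, 220.7667])] wrist -z edge [339.7914 221.5849] +z [337.5869 252.3112]
0.013 scene finger tip y+.0425,+.057 [array([328.6454, 250.5309]), array([329.2271, 256.545 ]), array([325.4586, 217.5793])] wrist -z edge [344.0911 229.0834] +z [341.5859 261.5486]
0.03 scene finger tip y+.0425,+.057 [array([329.4699, 246.5493]), array([330.0701, 252.626 ]), array([326.1849, 213.2925])] wrist -z edge [350.6813 240.5763] +z [347.6794 275.6242]
0.05 scene finger tip y+.0425,+.057 [array([330.4766, 241.6874]), array([331.1   , 247.8386]), array([327.07  , 208.0689])] wrist -z edge [360.2931 257.3388] +z [356.49  295.976]
```

View pics/c4.png

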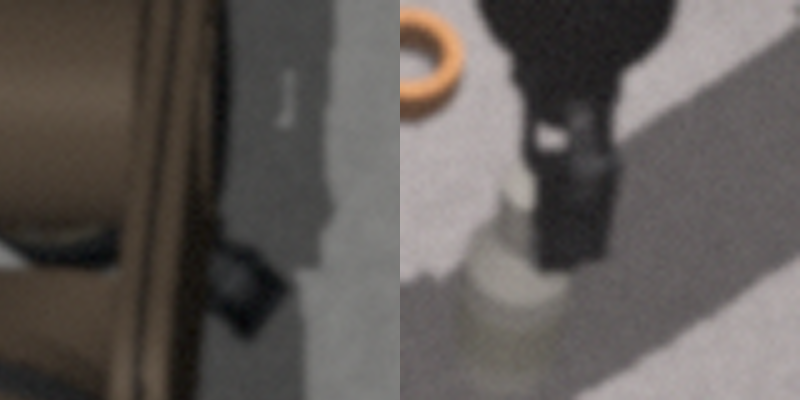

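The near fingertip in the scene view is at (335,244). With a correct TCP it would be about (329,256), so the fingers really end about 4 cm behind the reported TCP. I go lower in steps while watching the force.

>>> apply_moves(deltas=[0,-0.25,0.2,0,8.5,0.5,-0.25,0.2,0,8.5,1,-0.25,0.2,0,8.5,1.5,-0.25,0.2,0,8.5,2,-0.25,0.2,0,8.5])

```text
clock: 7.22
position: [0.4899, 0.0848, 0.0977]
orientation: [0.222, 0.672, -0.222, 0.671]
wrist_force: [-0.6, 0.2, -0.3]
width: 0.0851
```

>>> apply_moves(deltas=[0.5,0,0,0,8.5,1,0,0,0,8.5,1.4,0,0,0,8.5,1.4,0,0,0,8.5,1.4,0,0,0,8.5])

```text
clock: 7.63
position: [0.4901, 0.0849, 0.0843]
orientation: [0.222, 0.672, -0.222, 0.671]
wrist_force: [-0.3, -0.9, 0.2]
width: 0.0852
```

>>> apply_moves(deltas=[0,0,0,0,5,0,0,0,0,3.5,0,0,0,0,2.5,0,0,0,0,2,0,0,0,0,2])

```text
clock: 8.05
position: [0.4905, 0.0847, 0.0851]
orientation: [0.222, 0.671, -0.222, 0.672]
wrist_force: [0.8, -0.9, -0.9]
width: 0.0265
```

>>> apply_moves(deltas=[0,0,0,0,1,0,0,0,0,1,0,0,0,0,1,0,0,0,0,1,0,0,0,0,1])

```text
clock: 8.47
position: [0.4906, 0.0847, 0.085]
orientation: [0.222, 0.671, -0.222, 0.672]
wrist_force: [-1.1, -0.8, 4.2]
width: 0.0266
```

```bash
python3 - <<'E'
from h import *
go([.573,-.143,.29],54); snap('wrist','w4'); snap('scene','s4')
E
```

```text
t 8.47 pos [0.4906 0.0847 0.085 ] y az 53.5 q6 [-0.0329  0.0129  2.0941 -0.0003  1.0339 -0.9658] F [-1.0748 -0.7542  4.198 ] w 0.0266
  delta [-20.4833 -13.3854  20.1941] roll -0.009
```

>>> apply_moves(deltas=[-1,0,0,0,1,-4,0,0,0,1,-7,0,0,0,1,-10,0,0,0,1,-13,0,0,0,1])

```text
clock: 8.98
position: [0.4891, 0.0852, 0.2149]
orientation: [0.222, 0.672, -0.222, 0.67]
wrist_force: [0.3, -0.6, -2.9]
width: 0.0264
```

>>> apply_moves(deltas=[-2,0,0,0,1,-4,0,0,0,1,-5,0,0,0,1,-5,0,0,0,1,-5,0,0,0,1])

```text
clock: 9.4
position: [0.4898, 0.085, 0.2638]
orientation: [0.222, 0.672, -0.222, 0.671]
wrist_force: [-0.1, -0.1, -2.5]
width: 0.0263
```

```bash
python3 - <<'E'
from h import *
go([.573,-.143,.265],54); s=snap('scene','s5'); w=snap('wrist','w5')
im=np.hstack([s['frame'][120:330,180:460],cv2.resize(w['frame'],(280,210))])[:,:,::-1]; cv2.imwrite('pics/c5.png',cv2.resize(im,None,fx=1.42,fy=1.42))
E
```

```text
t 9.4 pos [0.4898 0.085  0.2638] y az 53.5 q6 [-0.0327 -0.1628  1.9188  0.0003  1.3867 -0.9658] F [-0.096  -0.0656 -2.5236] w 0.0263
  delta [ -0.14   -13.3659  20.2564] roll -0.009
```

View pics/c5.png

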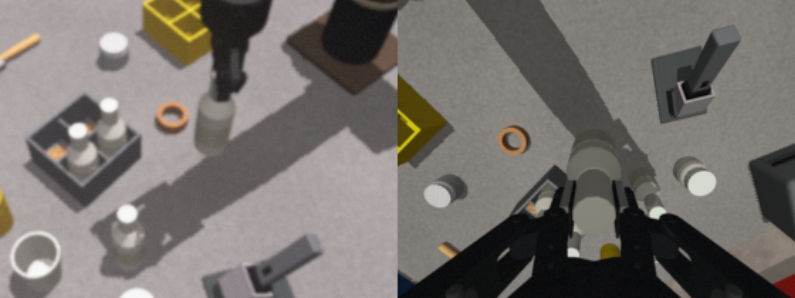

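Lifted cleanly and upright. Now over to the near free cell.

>>> apply_moves(deltas=[0,-1.3,2,0,1,0,-3,4.6,0,1,0,-4.7,7,0,1,0,-6,9,0,1,0,-6.7,10.1,0,1])

```text
clock: 9.92
position: [0.5312, -0.0312, 0.2623]
orientation: [0.222, 0.672, -0.223, 0.67]
wrist_force: [-0.1, 0.5, -2.6]
width: 0.0267
```

>>> apply_moves(deltas=[0,-1.7,2.6,0,1,0,-3.7,5.6,0,1,0,-5.5,8.2,0,1,0,-6.7,10.1,0,1,0,-6.7,10.1,0,1])

```text
clock: 10.33
position: [0.5731, -0.1465, 0.2624]
orientation: [0.223, 0.672, -0.223, 0.67]
wrist_force: [-1.1, -1.5, -2.9]
width: 0.0264
```

```bash
python3 - <<'E'
from h import *
go([.573,-.143,.155],54); snap('wrist','w6')
E
```

```text
t 10.33 pos [ 0.5731 -0.1465  0.2624] y az 53.2 q6 [-0.4211  0.0588  1.7087 -0.0013  1.3761 -1.3501] F [-1.0632 -1.4955 -2.8729] w 0.0264
  delta [10.7436  0.2974 -0.1978] roll -0.013
```

>>> apply_moves(deltas=[0,0,0,0,1,0,0,0,0,1,1,0,0,0,1,2,0,0,0,1,2,0,0,0,1])

```text
clock: 10.8
position: [0.5711, -0.1415, 0.241]
orientation: [0.222, 0.674, -0.221, 0.67]
wrist_force: [0.2, -0.5, -3.3]
width: 0.0263
```

```bash
python3 - <<'E'
from h import *
go([.573,-.143,.155],54)
E
```

```text
t 10.8 pos [ 0.5711 -0.1415  0.241 ] y az 53.5 q6 [-0.4153  0.0661  1.7396  0.0001  1.3415 -1.3494] F [ 0.1647 -0.5281 -3.2984] w 0.0263
  delta [8.6008 0.0022 0.2921] roll -0.008
```

>>> apply_moves(deltas=[2,0,0.2,0,1,4,0,0.2,0,1,6,0,0.2,0,1,7,0,0.2,0,1,7,0,0.2,0,1])

```text
clock: 11.22
position: [0.5721, -0.1429, 0.1707]
orientation: [0.222, 0.674, -0.221, 0.669]
wrist_force: [-0.7, -0.3, -2.9]
width: 0.0264
```

>>> apply_moves(deltas=[0,0,0,0,1,0,0,0,0,1,0,0,0,0,1,0,0,0,0,1,0,0,0,0,1])

```text
clock: 11.63
position: [0.575, -0.1445, 0.1759]
orientation: [0.222, 0.671, -0.222, 0.672]
wrist_force: [-0.9, 0.7, -2.0]
width: 0.0265
```

```bash
python3 - <<'E'
from h import *
go([.573,-.143,.09],54)
s=snap('top','t7'); w=snap('scene','s7')
E
```

```text
t 11.63 pos [ 0.575  -0.1445  0.1759] y az 53.5 q6 [-0.4173  0.1202  1.8017  0.0001  1.2177 -1.3503] F [-0.938   0.6957 -1.9651] w 0.0265
  delta [ 8.5852  0.0005 -0.2645] roll -0.01
```

>>> apply_moves(deltas=[0,0,-0.2,0,1,1,0,-0.2,0,1,2,0,-0.2,0,1,3,0,-0.2,0,1,4,0,-0.2,0,1])

```text
clock: 12.15
position: [0.5721, -0.1428, 0.1326]
orientation: [0.222, 0.672, -0.222, 0.671]
wrist_force: [-0.2, 0.2, -2.9]
width: 0.0264
```

>>> apply_moves(deltas=[0,0,0,0,1,0.5,0,0,0,1,1,0,0,0,1,2,0,0,0,1,2.6,0,0,0,1])

```text
clock: 12.57
position: [0.5726, -0.143, 0.1077]
orientation: [0.222, 0.672, -0.222, 0.671]
wrist_force: [-0.2, -0.4, -3.0]
width: 0.0266
```

>>> apply_moves(deltas=[0,0,0,0,1,0,0,0,0,1,0,0,0,0,1,0,0,0,0,1,0,0,0,0,1])

```text
clock: 12.98
position: [0.5732, -0.1433, 0.1093]
orientation: [0.222, 0.671, -0.222, 0.672]
wrist_force: [-0.4, 0.1, -2.5]
width: 0.0269
```

```bash
python3 - <<'E'
from h import *
go([.573,-.143,.09],54)
E
```

```text
t 12.98 pos [ 0.5732 -0.1433  0.1093] y az 53.5 q6 [-0.4165  0.1843  1.8583  0.      1.0978 -1.3495] F [-0.4339  0.0655 -2.5052] w 0.0269
  delta [ 1.9268  0.0094 -0.0331] roll -0.01
```

>>> apply_moves(deltas=[0.5,0,0,0,1,1,0,0,0,1,1.5,0,0,0,1,1.6,0,0,0,1,1.6,0,0,0,1])

```text
clock: 13.4
position: [0.572, -0.1428, 0.0914]
orientation: [0.222, 0.672, -0.222, 0.671]
wrist_force: [0.7, 0.6, -2.6]
width: 0.0265
```

>>> apply_moves(deltas=[0.1,0,0,0,1,0.2,0,0,0,1,0.3,0,0,0,1,0.3,0,0,0,1,0.3,0,0,0,1])

```text
clock: 13.82
position: [0.5731, -0.1433, 0.0901]
orientation: [0.222, 0.671, -0.222, 0.672]
wrist_force: [0.0, -0.0, -0.7]
width: 0.0266
```

Touching down (weight is coming off the wrist). Open partly, rise, and go to the far bottle.

>>> apply_moves(deltas=[0.1,0,0,0,1,0.1,0,0,0,2.8,0.1,0,0,0,3.5,0.1,0,0,0,5,0.1,0,0,0,5])

```text
clock: 14.23
position: [0.5727, -0.143, 0.0885]
orientation: [0.222, 0.671, -0.222, 0.671]
wrist_force: [-0.1, 0.4, 0.2]
width: 0.0502
```

>>> apply_moves(deltas=[0,0,0,0,5,0,0,0,0,5,0,0,0,0,5,-1,0,0,0,5,-3,0,0,0,5])

```text
clock: 14.65
position: [0.5707, -0.1422, 0.1163]
orientation: [0.222, 0.674, -0.221, 0.669]
wrist_force: [-0.2, -0.4, 0.1]
width: 0.05
```

>>> apply_moves(deltas=[-3,0,0,0,5,-6,0,0,0,5,-9,0,0,0,5,-11,0,0,0,5,-11,0,0,0,5])

```text
clock: 15.07
position: [0.5758, -0.1443, 0.2363]
orientation: [0.221, 0.667, -0.222, 0.676]
wrist_force: [0.7, -1.3, 0.8]
width: 0.0498
```

```bash
python3 - <<'E'
from h import *
go([.6495,.0925,.225],54)
s=snap('scene','s8'); t=snap('top','t8'); snap('wrist','w8')
E
```

```text
t 15.07 pos [ 0.5758 -0.1443  0.2363] y az 53.5 q6 [-0.4164  0.0695  1.7446  0.0001  1.3153 -1.3495] F [ 0.6717 -1.275   0.8289] w 0.0498
  delta [ 1.0996 23.4107 -8.1847] roll -0.009
```

>>> apply_moves(deltas=[0,3,-1,0,6,0,6,-2.1,0,8.5,0,9,-3.1,0,8.5,0,11.7,-4.1,0,8.5,0,11.7,-4.1,0,8.5])

```text
clock: 15.63
position: [0.6089, -0.02, 0.2258]
orientation: [0.221, 0.674, -0.22, 0.67]
wrist_force: [-0.6, -0.4, -1.3]
width: 0.0849
```

>>> apply_moves(deltas=[0,3,-1,0,8.5,0,6,-2.1,0,8.5,0,9,-3.1,0,8.5,0,11.7,-4.1,0,8.5,0,11.7,-4.1,0,8.5])

```text
clock: 16.05
position: [0.6456, 0.0977, 0.226]
orientation: [0.221, 0.673, -0.22, 0.67]
wrist_force: [-0.8, -0.6, -0.6]
width: 0.0848
```

>>> apply_moves(deltas=[0,0,0,0,8.5,0,0,0,0,8.5,0,0,0,0,8.5,0,0,0,0,8.5,0,0,0,0,8.5])

```text
clock: 16.47
position: [0.6461, 0.0925, 0.2286]
orientation: [0.222, 0.671, -0.222, 0.671]
wrist_force: [0.0, -0.3, -0.5]
width: 0.0852
```

```bash
python3 - <<'E'
from h import *
go([.6495,.0925,.085],54)
w=snap('wrist','w9'); p=proj(w,[.6495,.0925,.155]); print(p)
# bright cap blob near prediction
g=w['frame'].astype(int).sum(2)/3; x0,y0=(p-35).astype(int); sub=g[y0:y0+70,x0:x0+70]; m=sub>np.percentile(sub,97)-25
n,l,st,c=cv2.connectedComponentsWithStats(m.astype(np.uint8)); i=1+st[1:,4].argmax(); print(st[i],c[i]+[x0,y0])
print(ray(w,*(c[i]+[x0,y0]),.155))
E
```

```text
t 16.47 pos [0.6461 0.0925 0.2286] y az 53.4 q6 [-0.0129  0.2134  1.5984 -0.0002  1.3299 -0.9443] F [ 0.0214 -0.3136 -0.4945] w 0.0852
  delta [14.3587  0.205   0.274 ] roll -0.011
[277.1213 207.1359]
[ 22  21  30  29 659] [278.4143 207.1927]
[0.6502 0.0934 0.155 ]
```

>>> apply_moves(deltas=[0,0.25,0.27,0,8.5,3,0.25,0.27,0,8.5,6,0.25,0.27,0,8.5,8,0.25,0.27,0,8.5,9,0.25,0.27,0,8.5])

```text
clock: 16.93
position: [0.6479, 0.0939, 0.1346]
orientation: [0.221, 0.673, -0.222, 0.669]
wrist_force: [-0.9, 0.1, -1.2]
width: 0.0852
```

>>> apply_moves(deltas=[1.5,0,0,0,8.5,3,0,0,0,8.5,4.5,0,0,0,8.5,5.3,0,0,0,8.5,5.3,0,0,0,8.5])

```text
clock: 17.35
position: [0.6488, 0.094, 0.0837]
orientation: [0.221, 0.673, -0.222, 0.67]
wrist_force: [0.4, -0.3, -0.5]
width: 0.0848
```

>>> apply_moves(deltas=[0,0,0,0,7,0,0,0,0,5,0,0,0,0,3.5,0,0,0,0,2.5,0,0,0,0,2])

```text
clock: 17.77
position: [0.6505, 0.094, 0.0869]
orientation: [0.222, 0.671, -0.222, 0.672]
wrist_force: [-0.1, -1.0, 0.6]
width: 0.0263
```

>>> apply_moves(deltas=[0,0,0,0,1,0,0,0,0,1,0,0,0,0,1,0,0,0,0,1,0,0,0,0,1])

```text
clock: 18.18
position: [0.6506, 0.0939, 0.0869]
orientation: [0.222, 0.671, -0.222, 0.672]
wrist_force: [-0.2, -0.9, 5.4]
width: 0.0266
```

```bash
python3 - <<'E'
from h import *
go([.65,.093,.265],54)
E
```

```text
t 18.18 pos [0.6506 0.0939 0.0869] y az 53.5 q6 [-0.0106  0.3466  1.7031 -0.0005  1.0902 -0.9434] F [-0.1928 -0.9135  5.4164] w 0.0266
  delta [-17.8147  -0.0971   0.0354] roll -0.009
```

>>> apply_moves(deltas=[-1,0,0,0,1,-4,0,0,0,1,-7,0,0,0,1,-10,0,0,0,1,-12,0,0,0,1])

```text
clock: 18.6
position: [0.6504, 0.0945, 0.2083]
orientation: [0.222, 0.671, -0.221, 0.672]
wrist_force: [1.1, -0.1, -1.6]
width: 0.0264
```

>>> apply_moves(deltas=[-2,0,0,0,1,-4,0,0,0,1,-6.3,0,0,0,1,-6.3,0,0,0,1,-6.3,0,0,0,1])

```text
clock: 19.02
position: [0.6503, 0.0944, 0.2695]
orientation: [0.222, 0.671, -0.221, 0.672]
wrist_force: [-0.4, -0.6, -2.2]
width: 0.0264
```

>>> apply_moves(deltas=[0,-1.5,1,0,1,0,-4,2.7,0,1,0,-6.5,4.3,0,1,0,-8.5,5.7,0,1,0,-9.4,6.3,0,1])

```text
clock: 19.43
position: [0.6431, -0.0215, 0.2651]
orientation: [0.222, 0.673, -0.223, 0.669]
wrist_force: [-0.1, -0.6, -2.3]
width: 0.0268
```

>>> apply_moves(deltas=[0,-2.5,1.7,0,1,0,-5,3.4,0,1,0,-7.5,5,0,1,0,-9.4,6.3,0,1,0,-9.4,6.3,0,1])

```text
clock: 19.85
position: [0.638, -0.1355, 0.2658]
orientation: [0.223, 0.672, -0.224, 0.67]
wrist_force: [-0.5, 0.3, -0.6]
width: 0.0268
```

>>> apply_moves(deltas=[0,0,0,0,1,0,0,0,0,1,0,0,0,0,1,0,0,0,0,1,0,0,0,0,1])

```text
clock: 20.27
position: [0.6393, -0.1307, 0.2685]
orientation: [0.221, 0.672, -0.221, 0.672]
wrist_force: [-0.2, -0.3, -1.3]
width: 0.0266
```

```bash
python3 - <<'E'
from h import *
go([.64,-.132,.17],54)
E
```

```text
t 20.27 pos [ 0.6393 -0.1307  0.2685] y az 53.5 q6 [-0.357   0.1913  1.5522  0.0002  1.3983 -1.2916] F [-0.1586 -0.2535 -1.3031] w 0.0266
  delta [ 9.8533 -0.0627  0.1399] roll -0.008
```

>>> apply_moves(deltas=[2,-0.05,0.1,0,1,5,-0.05,0.1,0,1,8,-0.05,0.1,0,1,9.8,-0.05,0.1,0,1,9.8,-0.05,0.1,0,1])

```text
clock: 20.68
position: [0.6363, -0.131, 0.1643]
orientation: [0.222, 0.675, -0.221, 0.668]
wrist_force: [-0.5, -0.3, -2.1]
width: 0.0266
```

>>> apply_moves(deltas=[0,0,0,0,1,0,0,0,0,1,0,0,0,0,1,0,0,0,0,1,0.2,0,0,0,1])

```text
clock: 21.1
position: [0.6409, -0.1333, 0.1711]
orientation: [0.222, 0.67, -0.222, 0.673]
wrist_force: [0.4, 0.3, -1.7]
width: 0.0264
```

>>> apply_moves(deltas=[1,0,0,0,1,2,0,0,0,1,3,0,0,0,1,3.5,0,0,0,1,3.5,0,0,0,1])

```text
clock: 21.52
position: [0.6379, -0.1323, 0.1303]
orientation: [0.222, 0.673, -0.222, 0.67]
wrist_force: [-0.7, -0.0, -1.4]
width: 0.0265
```

>>> apply_moves(deltas=[0.5,0,0,0,1,1,0,0,0,1,2,0,0,0,1,2.4,0,0,0,1,2.4,0,0,0,1])

```text
clock: 21.93
position: [0.6385, -0.1325, 0.1075]
orientation: [0.222, 0.673, -0.222, 0.67]
wrist_force: [-0.8, 0.3, -2.4]
width: 0.0266
```

```bash
python3 - <<'E'
from h import *
go([.64,-.132,.092],54)
E
```

```text
t 21.93 pos [ 0.6385 -0.1325  0.1075] y az 53.5 q6 [-0.36    0.3162  1.7011  0.      1.1277 -1.2929] F [-0.7554  0.3082 -2.3892] w 0.0266
  delta [1.551  0.1303 0.0969] roll -0.01
```

>>> apply_moves(deltas=[0.4,0.1,0,0,1,0.8,0.1,0,0,1,1.2,0.1,0,0,1,1.4,0.1,0,0,1,1.4,0.1,0,0,1])

```text
clock: 22.35
position: [0.6398, -0.132, 0.0948]
orientation: [0.222, 0.672, -0.222, 0.671]
wrist_force: [0.5, -0.5, -1.5]
width: 0.0264
```

>>> apply_moves(deltas=[0.1,0,0,0,1,0.2,0,0,0,1,0.3,0,0,0,1,0.3,0,0,0,1,0.3,0,0,0,1])

```text
clock: 22.77
position: [0.6403, -0.1321, 0.0927]
orientation: [0.222, 0.671, -0.222, 0.671]
wrist_force: [0.3, -0.5, -1.2]
width: 0.0265
```

>>> apply_moves(deltas=[0.15,0,0,0,1,0.15,0,0,0,1,0.15,0,0,0,2.8,0.15,0,0,0,3.6,0.15,0,0,0,5])

```text
clock: 23.18
position: [0.6404, -0.1321, 0.0913]
orientation: [0.222, 0.671, -0.222, 0.672]
wrist_force: [-0.5, 0.9, -0.1]
width: 0.0466
```

>>> apply_moves(deltas=[0,0,0,0,5,0,0,0,0,5,0,0,0,0,5,-1,0,0,0,5,-3,0,0,0,5])

```text
clock: 23.6
position: [0.6381, -0.1313, 0.1185]
orientation: [0.222, 0.674, -0.222, 0.669]
wrist_force: [-0.0, 0.0, 0.0]
width: 0.0502
```

>>> apply_moves(deltas=[-3,0,0,0,5,-6,0,0,0,5,-9,0,0,0,5,-11,0,0,0,5,-11,0,0,0,5])

```text
clock: 24.02
position: [0.6433, -0.1331, 0.2394]
orientation: [0.222, 0.667, -0.222, 0.676]
wrist_force: [0.6, -0.4, 1.2]
width: 0.0501
```

```bash
python3 - <<'E'
from h import *
go([.5013,.2773,.25],67.7)
E
```

```text
t 24.02 pos [ 0.6433 -0.1331  0.2394] y az 53.5 q6 [-0.3583  0.2084  1.5848  0.0001  1.3359 -1.2914] F [ 0.6411 -0.4285  1.2289] w 0.0501
  delta [ -1.4059  24.5269 -35.8266] roll -0.248
```

>>> apply_moves(deltas=[-1,3,-4,0,6,-1,5,-7.4,0,6,-1,7,-10.4,0,6,-1,8.2,-12,0,6,-1,8.2,-12,0,6])

```text
clock: 24.43
position: [0.5909, 0.0094, 0.2408]
orientation: [0.221, 0.673, -0.22, 0.671]
wrist_force: [0.1, 0.1, 0.0]
width: 0.0602
```

>>> apply_moves(deltas=[0,3,-4,0,6,-0.4,5,-7.4,0,6,-0.4,7,-10.4,0,6,-0.4,8.2,-12,0,6,-0.4,8.2,-12,0,6])

```text
clock: 24.85
position: [0.5437, 0.1456, 0.2448]
orientation: [0.221, 0.672, -0.22, 0.672]
wrist_force: [-0.5, 0.2, -0.3]
width: 0.0601
```

>>> apply_moves(deltas=[0,3,-4,0,6,0,5,-7.4,0,6,0,7,-10.4,0,6,0,8.2,-12,0,6,0,8.2,-12,0,6])

```text
clock: 25.27
position: [0.4966, 0.2822, 0.2446]
orientation: [0.221, 0.672, -0.22, 0.672]
wrist_force: [-0.0, -0.4, -0.2]
width: 0.0601
```

>>> apply_moves(deltas=[0,0,0,-0.1,6,0,0,0,-0.2,6,0,0,0,-0.248,6,0,0,0,-0.248,6,0,0,0,-0.248,6])

```text
clock: 25.68
position: [0.4983, 0.2784, 0.2447]
orientation: [0.138, 0.694, -0.138, 0.693]
wrist_force: [-1.0, -1.6, -0.0]
width: 0.0598
```

>>> apply_moves(deltas=[0,0,0,0,6,0,0,0,0,6,0,0,0,0,6,0,0,0,0,6,0,0,0,0,6])

```text
clock: 26.1
position: [0.4975, 0.2798, 0.2451]
orientation: [0.137, 0.694, -0.137, 0.694]
wrist_force: [0.7, 0.2, -0.1]
width: 0.0599
```

```bash
python3 - <<'E'
from h import *
go([.5013,.2773,.25],67.7)
t=snap('top','t10'); w=snap('wrist','w10'); s=snap('scene','s10')
T=w
e=np.array([.4801,.2861,.1648]); d=np.array([-.5306,.218,.819])
print([proj(w,e-d*k) for k in (0,.04,.105)])
a=cv2.resize(w['frame'][0:330,100:500],(480,396)); b=cv2.resize(s['frame'][170:280,195:300],(320,336)); im=np.zeros((396,800,3),np.uint8); im[:,:480]=a; im[:336,480:]=b
cv2.imwrite('pics/c10.png',im[:,:,::-1])
E
```

```text
t 26.1 pos [0.4975 0.2798 0.2451] y az 67.7 q6 [ 0.3347  0.0203  1.7796 -0.0001  1.3417 -0.8461] F [ 0.6792  0.1936 -0.1497] w 0.0599
  delta [-0.4878 -0.0905  0.4437] roll -0.001
[array([274.26  , 181.9568]), array([274.5076, 196.7222]), array([274.8003, 214.1741])]
```

View pics/c10.png

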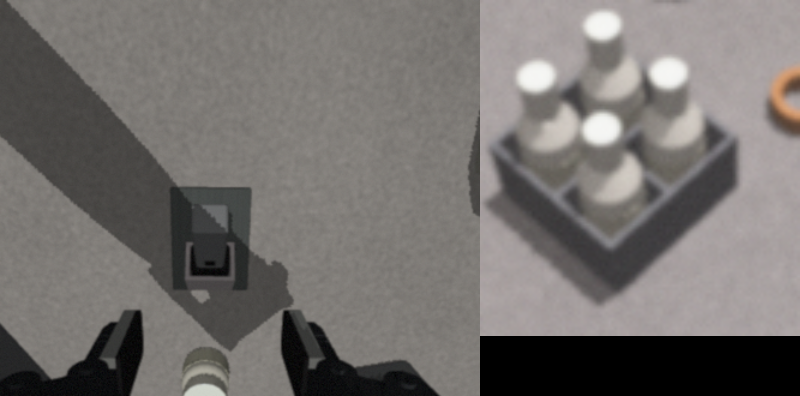

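All four bottles now stand upright in the crate. The wrist view shows the reader's end face at (274,182), exactly as predicted, so I descend and pinch the handle.

>>> apply_moves(deltas=[0,-0.1,0.4,0,6,3,-0.1,0.4,0,6,6,-0.1,0.4,0,6,9,-0.1,0.4,0,6,10,-0.1,0.4,0,6])

```text
clock: 26.67
position: [0.498, 0.2762, 0.1399]
orientation: [0.135, 0.696, -0.138, 0.691]
wrist_force: [-1.0, -0.3, -0.4]
width: 0.0601
```

>>> apply_moves(deltas=[0,0,0,0,6,2,0,0,0,6,4,0,0,0,6,6,0,0,0,6,6.6,0,0,0,6])

```text
clock: 27.08
position: [0.5005, 0.2772, 0.0784]
orientation: [0.137, 0.694, -0.137, 0.693]
wrist_force: [-0.6, 0.6, -1.1]
width: 0.0601
```

>>> apply_moves(deltas=[0,0,0,0,6,0,0,0,0,6,0,0,0,0,6,0,0,0,0,6,0,0,0,0,6])

```text
clock: 27.5
position: [0.5018, 0.2778, 0.0807]
orientation: [0.137, 0.693, -0.136, 0.695]
wrist_force: [-0.1, -0.1, -0.4]
width: 0.0597
```

```bash
python3 - <<'E'
from h import *
go([.5013,.2773,.079],67.7)
w=snap('wrist','w11')
e=np.array([.4801,.2861,.1648]); d=np.array([-.5306,.218,.819])
print([proj(w,e-d*k) for k in (0,.04,.105)])
E
```

```text
t 27.5 pos [0.5018 0.2778 0.0807] y az 67.7 q6 [ 0.3288  0.1824  1.9185 -0.      1.038  -0.8523] F [-0.1338 -0.1459 -0.4496] w 0.0597
  delta [ 0.1708 -0.0672 -0.0284] roll -0.001
[array([272.2959, 269.9287]), array([273.1912, 277.5472]), array([273.9523, 284.025 ])]
```

>>> apply_moves(deltas=[0.1,0,0,0,4,0.1,0,0,0,3,0.1,0,0,0,2.5,0.1,0,0,0,2,0.1,0,0,0,1])

```text
clock: 27.97
position: [0.5007, 0.2773, 0.0782]
orientation: [0.137, 0.694, -0.137, 0.694]
wrist_force: [-1.9, -1.2, 2.2]
width: 0.0272
```

>>> apply_moves(deltas=[0,0,0,0,1,0,0,0,0,1,0,0,0,0,1,0,0,0,0,1,0,0,0,0,1])

```text
clock: 28.38
position: [0.5007, 0.2773, 0.0782]
orientation: [0.137, 0.694, -0.137, 0.694]
wrist_force: [-2.0, -2.6, 2.4]
width: 0.0276
```

>>> apply_moves(deltas=[-0.8,0,-0.6,0,1,-1.6,0,-1.1,0,1,-2.4,0,-1.7,0,1,-3.2,0,-2.2,0,1,-4,0,-2.8,0,1])

```text
clock: 28.8
position: [0.4742, 0.2885, 0.119]
orientation: [0.137, 0.694, -0.137, 0.694]
wrist_force: [2.7, -0.0, -1.0]
width: 0.0275
```

```bash
python3 - <<'E'
from h import *
go([.5013,.2773,.079],67.7)
E
```

```text
t 28.8 pos [0.4742 0.2885 0.119 ] y az 67.7 q6 [ 0.3636  0.0967  1.9373  0.0004  1.1074 -0.8178] F [ 2.6753 -0.0296 -0.9697] w 0.0275
  delta [ 4.0005 -0.0079  2.9307] roll -0.0
```

>>> apply_moves(deltas=[-0.9,0,-0.6,0,1,-1.8,0,-1.3,0,1,-2.7,0,-1.9,0,1,-3.5,0,-2.5,0,1,-4.1,0,-2.9,0,1])

```text
clock: 29.22
position: [0.4475, 0.2997, 0.1604]
orientation: [0.137, 0.694, -0.137, 0.694]
wrist_force: [0.3, 0.5, -1.4]
width: 0.0276
```

>>> apply_moves(deltas=[-0.9,0,-0.6,0,1,-1.8,0,-1.3,0,1,-2.7,0,-1.9,0,1,-3.5,0,-2.5,0,1,-4.1,0,-2.9,0,1])

```text
clock: 29.63
position: [0.4209, 0.3106, 0.2015]
orientation: [0.137, 0.693, -0.137, 0.694]
wrist_force: [0.4, 0.8, -1.8]
width: 0.0274
```

>>> apply_moves(deltas=[0,0,0,0,1,0,0,0,0,1,0,0,0,0,1,0,0,0,0,1,0,0,0,0,1])

```text
clock: 30.05
position: [0.4212, 0.3098, 0.1994]
orientation: [0.137, 0.694, -0.137, 0.693]
wrist_force: [0.3, 1.0, -1.6]
width: 0.027
```

```bash
python3 - <<'E'
from h import *
go([.5013,.2773,.079],67.7)
w=snap('wrist','w12'); s=snap('scene','s12'); t=snap('top','t12')
# model projection in the scene at various leans about grip
p=w['st']['position']; g=p+[0,0,.053]
for L in (0,20,35,50):
    a=np.radians(L); d=np.array([-.925*np.sin(a),.38*np.sin(a),np.cos(a)])
    print(L,'nose scene',proj(s,g-.125*d),'end',proj(s,g+.04*d),'top nose',proj(t,g-.125*d),'wrist nose',proj(w,g-.125*d))
a=s['frame'][150:390,270:470]; b=w['frame'][60:400,140:420]
im=np.hstack([cv2.resize(a,(400,480)),cv2.resize(b,(395,480))]); cv2.imwrite('pics/c12.png',im[:,:,::-1])
E
```

```text
t 30.05 pos [0.4212 0.3098 0.1994] y az 67.6 q6 [ 0.4401 -0.0569  1.9394 -0.0001  1.2604 -0.7406] F [ 0.2814  0.9553 -1.6144] w 0.027
  delta [12.0295  0.0533  8.6585] roll -0.001
0 nose scene [425.3822 291.6144] end [455.7161 251.4571] top nose [102.9983 259.567 ] wrist nose [275.2818 204.5077]
20 nose scene [406.9523 295.3457] end [462.4913 250.3021] top nose [111.3623 239.0436] wrist nose [275.2552 251.9255]
35 nose scene [395.3535 295.9278] end [466.286  250.4608] top nose [115.3255 224.4303] wrist nose [275.1825 288.9153]
50 nose scene [386.4292 294.4311] end [468.6808 251.4682] top nose [117.0436 211.2136] wrist nose [275.06   328.2803]
```

The reader is out with low force. I carry it to free bench, where I'll lever it level by rolling it about its nose edge.

>>> apply_moves(deltas=[0,-1.5,1.6,0,1,0,-3.5,3.7,0,1,0,-5.5,5.9,0,1,0,-7.5,8,0,1,0,-8.5,9.1,0,1])

```text
clock: 30.62
position: [0.4742, 0.1944, 0.2001]
orientation: [0.137, 0.693, -0.138, 0.694]
wrist_force: [-1.0, 0.1, -1.8]
width: 0.0274
```

>>> apply_moves(deltas=[0,-2,2.1,0,1,0,-4,4.3,0,1,0,-6,6.4,0,1,0,-7.5,8,0,1,0,-8.5,9.1,0,1])

```text
clock: 31.03
position: [0.5258, 0.0815, 0.2]
orientation: [0.137, 0.694, -0.138, 0.694]
wrist_force: [0.1, 1.2, -0.6]
width: 0.0275
```

>>> apply_moves(deltas=[0,0,0,0,1,2,0,0,0,1,4,0,0,0,1,6,0,0,0,1,8,0,0,0,1])

```text
clock: 31.45
position: [0.5247, 0.0844, 0.1193]
orientation: [0.137, 0.694, -0.137, 0.694]
wrist_force: [-0.5, -0.1, -2.6]
width: 0.027
```

>>> apply_moves(deltas=[1,0,0,0,1,2,0,0,0,1,3,0,0,0,1,3.7,0,0,0,1,3.7,0,0,0,1])

```text
clock: 31.87
position: [0.5242, 0.0839, 0.0818]
orientation: [0.137, 0.695, -0.137, 0.693]
wrist_force: [0.0, 0.3, -1.7]
width: 0.0271
```

>>> apply_moves(deltas=[0,0,0,0,1,0,0,0,0,1,0,0,0,0,1,0,0,0,0,1,0,0,0,0,1])

```text
clock: 32.28
position: [0.5255, 0.0837, 0.0838]
orientation: [0.137, 0.693, -0.137, 0.694]
wrist_force: [0.4, -0.8, -1.9]
width: 0.0271
```

```bash
python3 - <<'E'
from h import *
go([.525,.083,.058],67.7)
w=snap('wrist','w13'); s=snap('scene','s13')
E
```

```text
t 32.28 pos [0.5255 0.0837 0.0838] y az 67.7 q6 [-0.0329  0.0908  2.0152  0.      1.0344 -1.2138] F [ 0.3621 -0.7805 -1.912 ] w 0.0271
  delta [ 2.5779 -0.0821 -0.0213] roll -0.001
```

>>> apply_moves(deltas=[0.5,0,0,0,1,1,0,0,0,1,1.5,0,0,0,1,1.6,0,0,0,1,1.6,0,0,0,1])

```text
clock: 32.8
position: [0.5243, 0.0837, 0.066]
orientation: [0.137, 0.694, -0.137, 0.693]
wrist_force: [0.2, 0.6, -1.6]
width: 0.0272
```

>>> apply_moves(deltas=[0.2,0,0,0,1,0.4,0,0,0,1,0.5,0,0,0,1,0.5,0,0,0,1,0.5,0,0,0,1])

```text
clock: 33.22
position: [0.525, 0.0837, 0.0621]
orientation: [0.137, 0.694, -0.137, 0.694]
wrist_force: [-0.2, -0.7, -0.9]
width: 0.0274
```

>>> apply_moves(deltas=[0.2,0,0,0,1,0.4,0,0,0,1,0.5,0,0,0,1,0.5,0,0,0,1,0.5,0,0,0,1])

```text
clock: 33.63
position: [0.5249, 0.0837, 0.057]
orientation: [0.137, 0.694, -0.137, 0.694]
wrist_force: [-0.7, 0.7, -1.5]
width: 0.0272
```

>>> apply_moves(deltas=[0.1,0,0,0,1,0.2,0,0,0,1,0.3,0,0,0,1,0.3,0,0,0,1,0.3,0,0,0,1])

```text
clock: 34.05
position: [0.5252, 0.0837, 0.0545]
orientation: [0.137, 0.694, -0.137, 0.694]
wrist_force: [-0.4, -0.4, 1.1]
width: 0.0273
```

>>> apply_moves(deltas=[0.1,0,0,0,1,0.2,0,0,0,1,0.3,0,0,0,1,0.3,0,0,0,1,0.3,0,0,0,1])

```text
clock: 34.47
position: [0.5253, 0.0839, 0.0541]
orientation: [0.137, 0.694, -0.137, 0.693]
wrist_force: [-8.1, 0.5, 14.7]
width: 0.027
```

>>> apply_moves(deltas=[0.1,0,0,0,1,0.2,0,0,0,1,0.3,0,0,0,1,0.3,0,0,0,1,0.3,0,0,0,1])

```text
clock: 34.88
position: [0.5255, 0.084, 0.054]
orientation: [0.137, 0.694, -0.137, 0.693]
wrist_force: [-15.9, 1.4, 27.8]
width: 0.0273
```

Contact came at TCP z = 0.054. The 35° lean model predicted 0.058, so the geometry holds. Now I roll it along the arc.

>>> apply_moves(deltas=[0.1,0,-0.5,0,1,0.4,0,-1.1,0,1,0.8,0,-1.7,0,1,1.2,0,-2.2,0,1,1.5,0,-2.6,0,1])

```text
clock: 35.3
position: [0.5027, 0.0931, 0.0362]
orientation: [0.137, 0.692, -0.137, 0.695]
wrist_force: [-4.6, -2.3, 10.4]
width: 0.0272
```

```bash
python3 - <<'E'
from h import *
go([.525,.0837,.0545],67.7)
E
```

```text
t 35.3 pos [0.5027 0.0931 0.0362] y az 67.7 q6 [-0.0146  0.1164  2.0893 -0.0021  0.932  -1.1943] F [-4.5626 -2.2595 10.4227] w 0.0272
  delta [-1.8226 -0.0202  2.4278] roll -0.001
```

>>> apply_moves(deltas=[0.5,0,-0.5,0,1,1,0,-1,0,1,1.5,0,-1.4,0,1,2,0,-1.8,0,1,2.5,0,-2.1,0,1])

```text
clock: 35.72
position: [0.4826, 0.1014, 0.0096]
orientation: [0.137, 0.693, -0.137, 0.695]
wrist_force: [-2.8, 0.7, 6.3]
width: 0.0273
```

>>> apply_moves(deltas=[0.5,0,-0.3,0,1,1,0,-0.6,0,1,1.5,0,-0.8,0,1,2,0,-1,0,1,2.5,0,-1.2,0,1])

```text
clock: 36.13
position: [0.4718, 0.1061, -0.0159]
orientation: [0.137, 0.693, -0.137, 0.695]
wrist_force: [-4.1, 0.3, 4.2]
width: 0.0273
```

```bash
python3 - <<'E'
from h import *
go([.525,.0837,.0545],67.7); w=snap('wrist','w14'); s=snap('scene','s14'); t=snap('top','t14')
E
```

```text
t 36.13 pos [ 0.4718  0.1061 -0.0159] y az 67.7 q6 [ 0.0113  0.1537  2.1687 -0.0004  0.816  -1.1694] F [-4.1379  0.3252  4.2042] w 0.0273
  delta [-7.021  -0.0464  5.7986] roll -0.001
```

>>> apply_moves(deltas=[0.3,0,-0.1,0,1,0.6,0,-0.2,0,1,0.8,0,-0.3,0,1,1,0,-0.3,0,1,1,0,-0.3,0,1])

```text
clock: 36.7
position: [0.4682, 0.1072, -0.0271]
orientation: [0.137, 0.693, -0.137, 0.694]
wrist_force: [0.8, 0.1, 3.2]
width: 0.0275
```

>>> apply_moves(deltas=[0.1,0,0,0,1,0.3,0,-0.1,0,1,0.4,0,-0.1,0,1,0.5,0,-0.1,0,1,0.5,0,-0.1,0,1])

```text
clock: 37.12
position: [0.4669, 0.1077, -0.032]
orientation: [0.137, 0.694, -0.137, 0.694]
wrist_force: [0.9, 0.1, 4.1]
width: 0.0273
```

```bash
python3 - <<'E'
from h import *
go([.525,.0837,.0545],67.7); w=snap('wrist','w15'); s=snap('scene','s15'); t=snap('top','t15')
E
```

```text
t 37.12 pos [ 0.4669  0.1077 -0.032 ] y az 67.7 q6 [ 0.0145  0.1791  2.1791  0.0001  0.7829 -1.1667] F [0.9077 0.104  4.0822] w 0.0273
  delta [-8.6464 -0.011   6.287 ] roll -0.0
```

>>> apply_moves(deltas=[-0.5,0,0,0,1,-2,0,0,0,1,-4,0,0,0,1,-6,0,0,0,1,-8,0,0,0,1])

```text
clock: 37.68
position: [0.4634, 0.1078, 0.0471]
orientation: [0.137, 0.696, -0.138, 0.691]
wrist_force: [0.2, -0.2, -1.8]
width: 0.0273
```

>>> apply_moves(deltas=[-2,0,0,0,1,-4,0,0,0,1,-6,0,0,0,1,-8,0,0,0,1,-10,0,0,0,1])

```text
clock: 38.1
position: [0.4638, 0.1078, 0.1471]
orientation: [0.137, 0.696, -0.137, 0.691]
wrist_force: [0.4, -0.3, -1.8]
width: 0.0272
```

>>> apply_moves(deltas=[-2,0,0,0,1,-4,0,0,0,1,-6,0,0,0,1,-7,0,0,0,1,-7.2,0,0,0,1])

```text
clock: 38.52
position: [0.4665, 0.1078, 0.2213]
orientation: [0.137, 0.694, -0.137, 0.694]
wrist_force: [0.4, -0.5, -1.4]
width: 0.0272
```

>>> apply_moves(deltas=[0,-0.8,0.6,0,1,0,-2.2,1.6,0,1,0,-4,2.9,0,1,0,-5.7,4.2,0,1,0,-7.2,5.3,0,1])

```text
clock: 38.93
position: [0.487, 0.0194, 0.2174]
orientation: [0.137, 0.696, -0.137, 0.692]
wrist_force: [-0.1, -0.5, -0.5]
width: 0.0268
```

>>> apply_moves(deltas=[0,-1.8,1.3,0,1,0,-3.6,2.6,0,1,0,-5.2,3.8,0,1,0,-6.6,4.8,0,1,0,-7.3,5.3,0,1])

```text
clock: 39.35
position: [0.5084, -0.0688, 0.2174]
orientation: [0.138, 0.695, -0.138, 0.692]
wrist_force: [-0.3, -0.9, -2.5]
width: 0.0275
```

>>> apply_moves(deltas=[0,0,0,0,1,0,0,0,0,1,0,0,0,0,1,0,0,0,0,1,0,0,0,0,1])

```text
clock: 39.77
position: [0.5095, -0.0659, 0.22]
orientation: [0.137, 0.694, -0.136, 0.694]
wrist_force: [-0.2, 0.4, -1.5]
width: 0.0268
```

```bash
python3 - <<'E'
from h import *
go([.51,-.067,.22],67.7); w=snap('wrist','w16'); s=snap('scene','s16'); t=snap('top','t16')
p=w['st']['position']; g=p+[0,0,.0535]
for L in (70,87,100):
    a=np.radians(L); d=np.array([-.925*np.sin(a),.38*np.sin(a),np.cos(a)])
    print(L,'nose scene',proj(s,g-.125*d),'end',proj(s,g+.04*d),'wrist nose',proj(w,g-.125*d),'top nose',proj(t,g-.125*d))
a=cv2.resize(s['frame'][110:320,170:400],(460,420)); b=cv2.resize(w['frame'],(340,255)); im=np.zeros((510,800,3),np.uint8)
im[:420,:460]=a; im[:255,460:]=b; im[255:,460:]=cv2.resize(t['frame'][110:275,240:460],(340,255)); cv2.imwrite('pics/c16.png',im[:,:,::-1])
E
```

```text
t 39.77 pos [ 0.5095 -0.0659  0.22  ] y az 67.7 q6 [-0.3264 -0.0955  1.9376  0.0002  1.2998 -1.5087] F [-0.1849  0.4232 -1.5421] w 0.0268
  delta [ 0.0043 -0.0849  0.0889] roll 0.001
70 nose scene [223.4895 176.2118] end [295.1119 143.4121] wrist nose [274.5517 387.2915] top nose [321.6353 148.3616]
87 nose scene [217.7396 165.3252] end [296.0303 147.2155] wrist nose [274.2082 445.6125] top nose [325.073  138.4944]
100 nose scene [216.7113 155.5018] end [295.6339 150.3317] wrist nose [273.8467 497.9813] top nose [326.3275 134.1174]
```

View pics/c16.png

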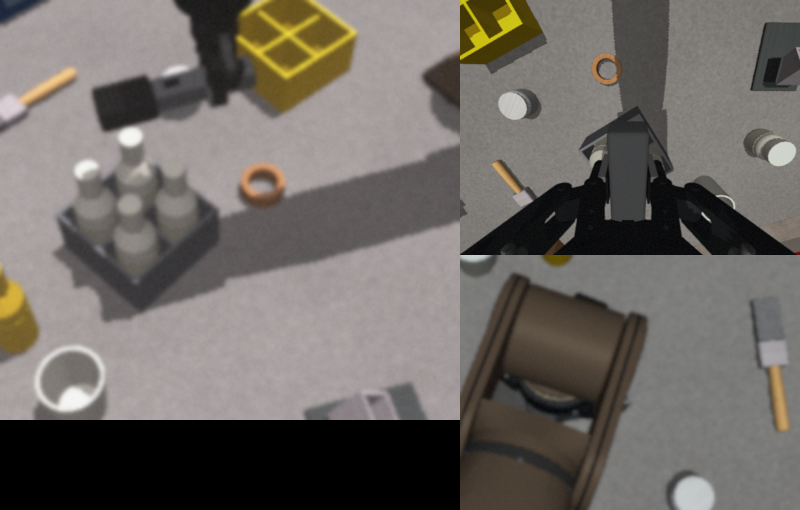

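The reader's nose end is at scene (219,164), against (218,165) predicted for an 87° lean, and its end is at (295,146) against (296,147). So it is level over the crate, and all four bottles are upright. I hand it in.

```bash
python3 - <<'E'
from h import *
go([.51,-.067,.22],67.7); print(ctrl.read_state()['joint_vel']); print(ctrl.finish_job())
E
```

```text
t 39.92 pos [ 0.5097 -0.0662  0.2203] y az 67.7 q6 [-0.3268 -0.0955  1.9371  0.      1.2998 -1.5087] F [ 0.6314 -0.961  -0.9898] w 0.027
  delta [ 0.028  -0.0613  0.0597] roll 0.0
[-0.004   0.0032 -0.0013 -0.0012  0.0007 -0.0011]
the job is handed in; nothing more can be done
None
```

I packed both loose bottles and handed the job in at 39.9 s with the reader held level over the crate; no verdict was reported back.

- **Bottles:** I set each one down in its own free cell and let go with the foot about on the cell floor. The last pictures show all four bottles upright in the crate.
- **Reader:** I drew it out along its axis, then turned it level by rolling it about its nose edge on free bench. The final scene picture matches a lean of about 87° from vertical, so it is roughly 3° off level. From the arm's reported position, the window is within a few mm of my estimate of the crate's centre and about 10 cm above the caps. The grip is closed on the handle (27 mm opening) and the arm is still.
- **Disagreement found:** the fingertips really end about 4 cm behind the reported TCP. My first close went over the first bottle's cap and gripped nothing; the bottle stayed upright. I used that 4 cm offset for every later grasp.
- **Not checked directly:** I did not measure the bystanders or the placed bottles' exact offsets from the cell centres. The pictures show nothing knocked or shifted.

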